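# Sort the rod connectors into their sample trays

### The arm

A 6-joint arm with a two-finger parallel gripper is mounted at the origin on the work surface. World frame = base frame: x ahead of the robot, y to its left, z up, the work surface at z = 0. Lengths are in m, angles in rad, forces in N, time in s.
With the tool pointing down it reaches from about 0.4 to 0.825 m from the base axis. Payload 7 kg.
Tool frame: the origin (TCP) lies on the centre line of the jaws, within the pads' length; the fingertips stand tip_reach ahead of it and the grasp point (between the pads) is the TCP (tip_reach is the distance from the TCP to the fingertips, in m); z points along the fingers, y is the line along which they close (so a half turn about z gives the same grasp; the last joint's range is limited). The gripper opens to 88 mm and grips with 3 to 60 N. Pads are 19 mm wide; open, the fingers measure 130 mm over their backs; the gripper's body (78 mm by 193 mm) begins 47 mm behind the grasp point.
Start: joints at [-0.912, 0.359, 0.012, 0, -1.224, -0.288], TCP at [0.245, -0.629, 0.246] pointing down, gripper open.
Joint ranges: [-3.07, 3.07], [-1.43, 2.12], [-1.02, 1.25], [-3.03, 1.67], [-3.05, -0], [-3.03, 3.03]. Speed limits (rad/s): [2.39, 2.39, 3.01, 3.14, 3.14, 3.14].

### API

Orientations are given as [roll, pitch, yaw] about the fixed x, y, z axes, in that order (R = Rz(yaw) Ry(pitch) Rx(roll)).
In Python, from station import get_state, grab_frame, calibration, job_done, find_in, mark_of, tip_reach gives the robot as it stands.
- The arm moves only by the shell command python3 -m handwheel 'ROWS' [OPENING] [FORCE]. ROWS is JSON, a list of rows, each an object with "delta_pos": the shift along the world's x, y, z in units of 30 mm (1.0 is 30 mm), a list of three; "dr": the turn, a rotation vector about the world's x, y, z in degrees, a list of three. In form: [{"delta_pos": [tx, ty, tz], "dr": [rx, ry, rz]}, ...]. A call has 1 to 10 rows; each row shifts and turns the commanded pose from where the row before left it; what a row does not reach is not made up. A row lasts 1/10 s, in which the tool goes at most 50 mm and 8.59 degrees, less where a joint would pass 70% of its speed; a pose out of reach is approached as far as the arm can. A call is refused whole if a number of a shift passes 1 or a number of a turn 8.59, either way. A call with a gripper value outside its range is refused whole. OPENING is the closure, from -1 (fully open) to 1 (shut), set as the call begins (- or left out, the last holds). The fingers move at their own pace and stop on an object; FORCE is the grip in N (left out, the last holds). Time passes only in rows, so rows that do not move let the fingers close. It gives the time, the measured TCP pose, the force, the opening and the grip force at its end, in the units of the state.
- get_state(): the state, without advancing time (a new reading comes with each control period).
- grab_frame(name): name is "side" or "top"; returns the picture (480x640x3 uint8, red, green, blue); there is no depth.
- calibration(name): a dict with "fx", "fy", "cx", "cy" (pixels), "k1" (the pictures are not rectified: a ray, as slopes to the right and down, at radius r is drawn at 1 + k1 r^2 times it, then the intrinsics apply), "extrinsics" (4x4, takes a point from world to camera coordinates). Camera axes: x right, y down, z forward; pixel columns grow to the right and rows downward; lengths in m; the calibration is good to about 2 mm. A picture is of the moment at which its call begins. calibration takes no time and is no camera call.
- job_done(): hands the job in; it is judged then, once.
Trained networks look in the newest picture that a camera, given by its name, has taken for a name from the list of things; names that differ only in an ending like _2 or _b are one class to them, and where a whole thing is asked for, a point or a joint stands for the part that bears it (a point fixed in the world has none). Each returns a list of dicts, best first, with "conf" (0 to 1); they miss things now and then, are a little off and sometimes report something else, mostly with a low value. They report only what shows in the picture. A call takes as long as a camera call. They do not tell look-alikes from the thing itself.
- find_in(camera, query): "location" ([column, row] in pixels, amid what is visible of it).
- mark_of(camera, query): "location" ([column, row] in pixels: a listed point, or the origin of a listed thing).
The state is a dict: "t": time; "q": joint angles; "qd": joint speeds; "joint_efforts": joint torques, N m; "eef_pos": TCP position; "ee_rot": TCP orientation; "force": force on the tool from outside, world axes, zero at the start; "moment": the same for the moment, N m; "width": finger opening in m; "gripper_force": force on a finger pad.
Only numpy, scipy, OpenCV 4.12 (cv2) and the standard library are available. Lean on these libraries where they do the work, as an engineer would, in place of code of your own. Each camera call takes 0.05 s, during which the arm holds its last target. There are 200 camera calls.

### The job

Sort the five loose lab-frame rod connectors into the three grey trays: each belongs in the tray whose fixed sample, on the plate at its side, has the same shape (elbow, tee or cross). Lay each one flat on the tray floor, knob up, none stacked on another or leaning on the rim, and let go. Leave the bottle and the beaker standing where they are.

Things in the scene. Friction and masses are not known exactly. Their poses are not given: they have to be found in the camera images.
- elbow_a: a loose L-shaped rod connector (elbow, two arms at a right angle) in plain steel, a black knob in its middle, about 130 g. Arms 20 mm wide, 18 mm high, ends 40 mm from the middle. The round knob, 24 mm in diameter, is free from 18 to 48 mm above the underside: grasp it there from above, at any yaw. Origin: middle of the underside, under the knob; z up; arms along +x and +y. The two are alike.
- elbow_b: a loose L-shaped rod connector (elbow, two arms at a right angle) in plain steel, a black knob in its middle, about 130 g. Arms 20 mm wide, 18 mm high, ends 40 mm from the middle. The round knob, 24 mm in diameter, is free from 18 to 48 mm above the underside: grasp it there from above, at any yaw. Origin: middle of the underside, under the knob; z up; arms along +x and +y. The two are alike.
- tee_a: a loose T-shaped rod connector (tee, three arms) in plain steel, a black knob in its middle, about 130 g. Arms 20 mm wide, 18 mm high, ends 40 mm from the middle. The round knob, 24 mm in diameter, is free from 18 to 48 mm above the underside: grasp it there from above, at any yaw. Origin: middle of the underside, under the knob; z up; arms along +x, +y and -y. The two are alike.
- tee_b: a loose T-shaped rod connector (tee, three arms) in plain steel, a black knob in its middle, about 130 g. Arms 20 mm wide, 18 mm high, ends 40 mm from the middle. The round knob, 24 mm in diameter, is free from 18 to 48 mm above the underside: grasp it there from above, at any yaw. Origin: middle of the underside, under the knob; z up; arms along +x, +y and -y. The two are alike.
- cross_a: a loose plus-shaped rod connector (cross, four arms) in plain steel, a black knob in its middle, about 130 g. Arms 20 mm wide, 18 mm high, ends 40 mm from the middle. The round knob, 24 mm in diameter, is free from 18 to 48 mm above the underside: grasp it there from above, at any yaw. Origin: middle of the underside, under the knob; z up; arms along +x, -x, +y and -y.
- tray_elbow: fixed grey tray for the elbow kind; its sample, the same elbow shape, is fixed on a white plate at its far (+x) side. The three trays differ only in the sample. Inside 110 (x) by 190 mm (y), floor and walls 3 mm thick, rim 19 mm above the table. Origin: centre of the tray's underside (without the plate); z up; sample's knob at x = 105 mm, 52 mm high. Two connectors fit side by side, middles at y = +46 and -46 mm.
- tray_tee: fixed grey tray for the tee kind; its sample, the same tee shape, is fixed on a white plate at its far (+x) side. The three trays differ only in the sample. Inside 110 (x) by 190 mm (y), floor and walls 3 mm thick, rim 19 mm above the table. Origin: centre of the tray's underside (without the plate); z up; sample's knob at x = 105 mm, 52 mm high. Two connectors fit side by side, middles at y = +46 and -46 mm.
- tray_cross: fixed grey tray for the cross kind; its sample, the same cross shape, is fixed on a white plate at its far (+x) side. The three trays differ only in the sample. Inside 110 (x) by 190 mm (y), floor and walls 3 mm thick, rim 19 mm above the table. Origin: centre of the tray's underside (without the plate); z up; sample's knob at x = 105 mm, 52 mm high. Two connectors fit side by side, middles at y = +46 and -46 mm.
- bottle: a glass reagent bottle standing on the table, 66 mm in diameter and 150 mm high, not part of the job; origin: centre of its underside; z up.
- beaker: an empty glass beaker standing on the table, 80 mm in diameter and 95 mm high, not part of the job; origin: centre of its underside; z up.
Mind the look-alikes: they are no part of the job. Leave any red look-alike of the cross_a alone.

How it is judged:
At the end, for the whole second after the job is handed in: Every elbow, tee and cross lies in the tray with its own sample: middle within 50 mm of the tray's centre along x and 90 mm along y, underside less than 8 mm above the table, knob up within 0.1 rad, at rest (below 0.02 m/s and 0.2 rad/s) (x of elbow_a in the frame of tray_elbow between -0.05 and 0.05 m and y of elbow_a in the frame of tray_elbow between -0.09 and 0.09 m and z of each of elbow_a, elbow_b in the frame of tray_elbow below 0.008 m and angle between each of elbow_a, elbow_b, tee_a, tee_b, cross_a's own z axis and vertical below 0.1 rad and linear speed of each of elbow_a, elbow_b, tee_a, tee_b, cross_a below 0.02 m/s and angular speed of each of elbow_a, elbow_b, tee_a, tee_b, cross_a below 0.2 rad/s and x of elbow_b in the frame of tray_elbow between -0.05 and 0.05 m and y of elbow_b in the frame of tray_elbow between -0.09 and 0.09 m and x of tee_a in the frame of tray_tee between -0.05 and 0.05 m and y of tee_a in the frame of tray_tee between -0.09 and 0.09 m and z of each of tee_a, tee_b in the frame of tray_tee below 0.008 m and x of tee_b in the frame of tray_tee between -0.05 and 0.05 m and y of tee_b in the frame of tray_tee between -0.09 and 0.09 m and x of cross_a in the frame of tray_cross between -0.05 and 0.05 m and y of cross_a in the frame of tray_cross between -0.09 and 0.09 m and z of cross_a in the frame of tray_cross below 0.008 m); the robot touches nothing.
It fails at once if the bottle is shifted by more than 30 mm or tipped by more than 0.3 rad (distance of bottle from where it was at the start of the episode above 0.03 m or angle between bottle's own z axis and vertical above 0.3 rad).
It fails at once if the beaker is shifted by more than 30 mm or tipped by more than 0.3 rad (distance of beaker from where it was at the start of the episode above 0.03 m or angle between beaker's own z axis and vertical above 0.3 rad).
It also fails if it takes over 93 s, if anything falls off the work surface, if the arm or the gripper's body presses on something with over 40 N, if the wrist force passes 120 N, or if a joint passes its speed limit or range.

## Working session

There is one attempt and no reset: what is moved stays moved. The work goes in short steps, Python scripts to look and compute and a shell command to move; the robot and the scene stay as the last step left them, time stands still between calls to the robot, and variables do not carry over. Pictures are saved under pics/ and viewed, at most 14 in all, crops included, and the job is handed in when it is done.

```bash
mkdir -p pics; cat > h.py <<'E'
import numpy as np, cv2
from station import *
def px2w(cam,uv,z):
    c=calibration(cam); E=np.array(c["extrinsics"])
    d=np.array([(uv[0]-c["cx"])/c["fx"],(uv[1]-c["cy"])/c["fy"]]); u=d.copy()
    for _ in range(30): u=d/(1+c["k1"]*(u@u))
    R,t=E[:3,:3],E[:3,3]; o=-R.T@t; v=R.T@np.array([u[0],u[1],1])
    return o+v*(z-o[2])/v[2]
def w2px(cam,p):
    c=calibration(cam); E=np.array(c["extrinsics"]); q=E[:3,:3]@p+E[:3,3]; s=q[:2]/q[2]; s=s*(1+c["k1"]*(s@s))
    return np.array([c["fx"]*s[0]+c["cx"],c["fy"]*s[1]+c["cy"]])
def snap(cam,name):
    im=grab_frame(cam); cv2.imwrite(f"pics/{name}.png",im[:,:,::-1]); return im
E
python3 - <<'E'
from h import *
np.set_printoptions(precision=3,suppress=True)
for c in("top","side"):
    snap(c,c+"0"); E=np.array(calibration(c)["extrinsics"]); print(c,-E[:3,:3].T@E[:3,3])
for q in("elbow_a","tee_a","cross_a","tray_elbow","tray_tee","tray_cross","bottle","beaker"):
    for r in mark_of("top",q):
        if r["conf"]>.2: print(q,round(r["conf"],2),np.round(r["location"]),px2w("top",r["location"],0))
s=get_state();print(tip_reach() if callable(tip_reach) else tip_reach,s["t"],s["ee_rot"],s["width"])
E
```

```text
top [ 0.347 -0.095  1.187]
side [-0.1    0.743  0.595]
elbow_a 0.77 [153. 286.] [0.393 0.301 0.   ]
elbow_a 0.72 [218. 273.] [0.419 0.159 0.   ]
tee_a 0.95 [428. 263.] [ 0.429 -0.286  0.   ]
tee_a 0.56 [301. 262.] [ 0.437 -0.018  0.   ]
cross_a 0.85 [434. 318.] [ 0.314 -0.294  0.   ]
cross_a 0.73 [355. 270.] [ 0.419 -0.131  0.   ]
cross_a 0.63 [301. 260.] [ 0.441 -0.018  0.   ]
tray_elbow 0.57 [428. 263.] [ 0.429 -0.284  0.   ]
tray_tee 0.64 [410. 171.] [ 0.629 -0.255  0.   ]
tray_cross 0.82 [288. 172.] [0.633 0.008 0.   ]
bottle 0.87 [521. 264.] [ 0.422 -0.485  0.   ]
beaker 0.86 [514. 187.] [ 0.589 -0.482  0.   ]
beaker 0.67 [356. 273.] [ 0.412 -0.134  0.   ]
0.019 0.5 [-3.142  0.    -2.771] 0.08795678998800505
```

View pics/top0.png

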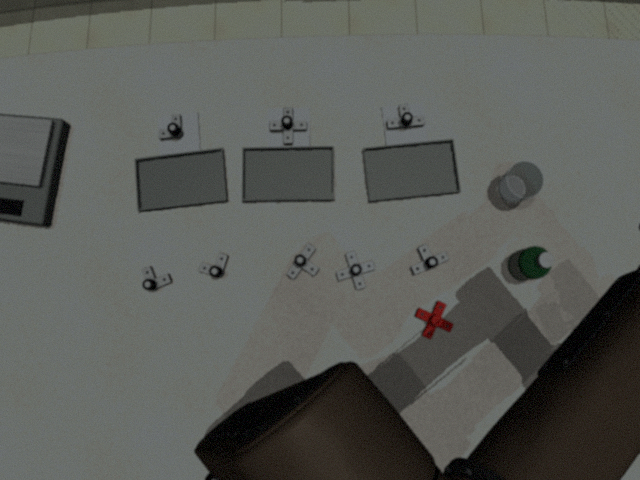

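View pics/side0.png

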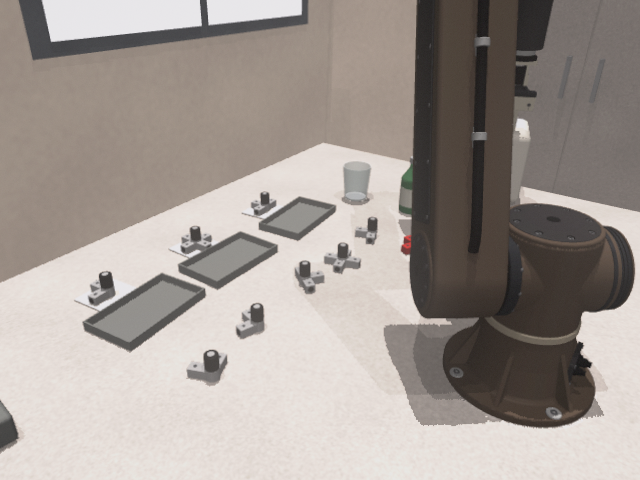

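The top view shows the trays left to right as elbow (182,180), cross (288,175) and tee (411,171). The loose parts are at (151,284), (215,270), (301,261), (355,270) and (430,262), with the red look-alike at (434,320). I'll zoom in to confirm the shapes and find the knobs.

```bash
python3 - <<'E'
from h import *
np.set_printoptions(precision=3,suppress=True)
im=cv2.imread("pics/top0.png"); g=cv2.cvtColor(im,6)
c=im[235:300,130:460]; c=np.clip(c.astype(int)*2,0,255).astype(np.uint8)
a=cv2.resize(c[:,:165],None,fx=4.8,fy=4.5,interpolation=2);b=cv2.resize(c[:,165:],None,fx=4.8,fy=4.5,interpolation=2)
cv2.imwrite("pics/crop0.png",np.vstack([a,b]))
for n,(u,v) in dict(e1=(151,284),e2=(216,271),t1=(300,261),c=(355,269),t2=(431,262)).items():
    w=g[v-12:v+13,u-12:u+13]; m=(w<45).astype(np.uint8)
    k,l,s,cc=cv2.connectedComponentsWithStats(m); i=1+np.argmax(s[1:,4]) 
    p=cc[i]+[u-12,v-12]; print(n,p,s[i],"z.033:",px2w("top",p,.033),"z.048",px2w("top",p,.048))
# trays: outline fit
for n,(u,v) in dict(el=(182,180),cr=(288,175),te=(411,171)).items():
    m=((g<95)).astype(np.uint8); m=cv2.morphologyEx(m,2,np.ones((3,3)))
    k,l,s,cc=cv2.connectedComponentsWithStats(m); i=l[v,u]
    cs,_=cv2.findContours((l==i).astype(np.uint8),0,1); r=cv2.minAreaRect(cs[0])
    P=np.array([px2w("top",q,.015)[:2] for q in cv2.boxPoints(r)]); print(n,g[v,u],s[i],P.mean(0),P.tolist())
print(g[230,100],g[215,300])
E
```

```text
e1 [151.512 284.695] [ 5  7 14 11 82] z.033: [0.395 0.293 0.033] z.048 [0.394 0.288 0.048]
e2 [217. 272.] [ 6  7 14 12 80] z.033: [0.418 0.154 0.033] z.048 [0.417 0.151 0.048]
t1 [300.14  261.509] [ 6  6 12 12 57] z.033: [ 0.436 -0.018  0.033] z.048 [ 0.435 -0.019  0.048]
c [354.36 270.76] [ 7  8 11 11 50] z.033: [ 0.415 -0.128  0.033] z.048 [ 0.414 -0.128  0.048]
t2 [429.731 262.761] [ 6  7 12 12 67] z.033: [ 0.428 -0.284  0.033] z.048 [ 0.427 -0.281  0.048]
el 69 [ 134  147   95   66 5109] [0.62  0.239] [[0.6751053552035293, 0.35059277996896515], [0.6891380251218544, 0.1435399673326973], [0.5655446884846561, 0.12970556225422236], [0.5498573514477998, 0.333116896424807]]
cr 74 [ 242  142   93   62 5297] [0.628 0.007] [[0.6978818360859452, 0.10484242695833794], [0.6919260566322493, -0.09287577152898344], [0.5594324716581087, -0.0899039133021165], [0.5644805602780281, 0.1046170115258188]]
te 77 [ 361  139  100   65 5297] [ 0.626 -0.255] [[0.6784772347860561, -0.14842865790417448], [0.6976839552561052, -0.35324727966860814], [0.5734363843165549, -0.359499988872017], [0.5556196765189221, -0.15766261138670995]]
111 110
```

View pics/crop0.png

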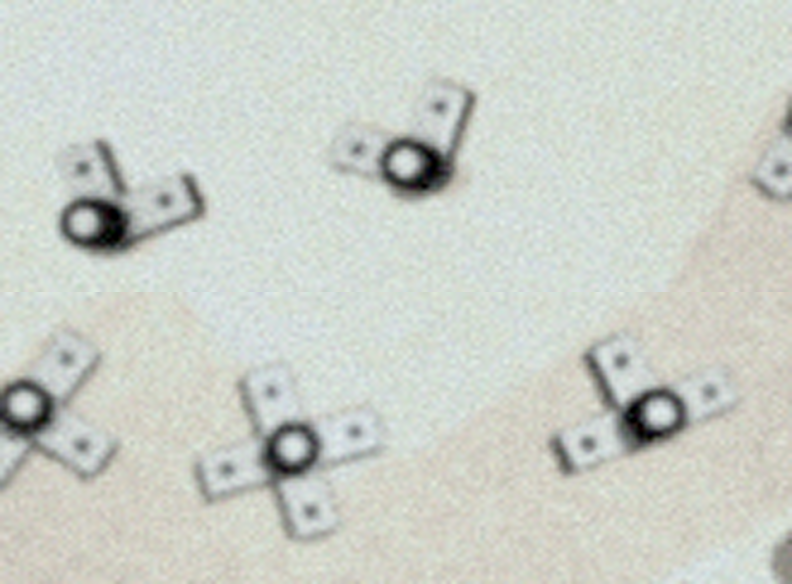

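The crop shows, left to right, elbow, elbow, tee, cross and tee. The light knob tops are at about (148.5,284.3), (215,271.2), (299.8,260.5), (356,269.7) and (432.1,262.3).

```bash
python3 - <<'E'
from h import *
np.set_printoptions(precision=3,suppress=True)
for p in [(148.5,284.3),(215,271.2),(299.8,260.5),(356,269.7),(432.1,262.3)]: print(px2w("top",p,.048))
E
python3 -m handwheel '[{"delta_pos":[0.6,1,0],"dr":[0,0,0]},{"delta_pos":[0.6,1,0],"dr":[0,0,0]},{"delta_pos":[0.6,1,0],"dr":[0,0,0]},{"delta_pos":[0.6,1,0],"dr":[0,0,0]},{"delta_pos":[0.6,1,0],"dr":[0,0,0]},{"delta_pos":[0.6,1,0],"dr":[0,0,0]},{"delta_pos":[0.6,1,0],"dr":[0,0,0]},{"delta_pos":[0.6,1,0],"dr":[0,0,0]},{"delta_pos":[0.6,1,0],"dr":[0,0,0]},{"delta_pos":[0.6,1,0],"dr":[0,0,0]}]' -1 20
```

```text
[0.395 0.295 0.048]
[0.419 0.155 0.048]
[ 0.437 -0.018  0.048]
[ 0.416 -0.131  0.048]
[ 0.427 -0.286  0.048]
t: 1.5
eef_pos: [0.4251, -0.3279, 0.2459]
ee_rot: [-3.141, 0.001, -2.771]
force: [0.6, -0.5, 0.5]
width: 0.0876
gripper_force: 0.0
```

```bash
python3 -m handwheel '[{"delta_pos":[0.07,0.7,0],"dr":[0,0,0]},{"delta_pos":[0,0.73,-0.77],"dr":[0,0,0]},{"delta_pos":[0,0,-1],"dr":[0,0,0]},{"delta_pos":[0,0,-1],"dr":[0,0,0]},{"delta_pos":[0,0,-1],"dr":[0,0,0]},{"delta_pos":[0,0,-1],"dr":[0,0,0]},{"delta_pos":[0,0,-0.8],"dr":[0,0,0]}]'; python3 - <<'E'
from h import *
a=snap("top","g1");b=snap("side","g1s")
cv2.imwrite("pics/g1c.png",np.hstack([cv2.resize(x,(400,300)) for x in (a[200:320,350:510],b[170:290,280:440])])[:,:,::-1])
E
```

```text
t: 2.2
eef_pos: [0.4263, -0.286, 0.0771]
ee_rot: [3.141, -0.0, -2.771]
force: [0.9, -0.4, -0.0]
width: 0.0876
gripper_force: 0.0
```

View pics/g1c.png

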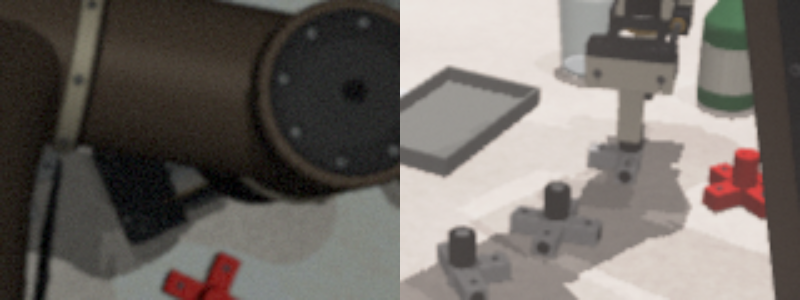

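The side view shows the fingers over the tee with the knob between them, well clear of the bottle and the red cross. I'll go down and grip.

```bash
python3 -m handwheel '[{"delta_pos":[0,0,-0.6],"dr":[0,0,0]},{"delta_pos":[0,0,-0.53],"dr":[0,0,0]},{"delta_pos":[0,0,0],"dr":[0,0,0]}]'; python3 -m handwheel '[{"delta_pos":[0,0,0],"dr":[0,0,0]},{"delta_pos":[0,0,0],"dr":[0,0,0]},{"delta_pos":[0,0,0],"dr":[0,0,0]},{"delta_pos":[0,0,0],"dr":[0,0,0]},{"delta_pos":[0,0,0],"dr":[0,0,0]},{"delta_pos":[0,0,0],"dr":[0,0,0]}]' 1 25
```

```text
t: 2.6
eef_pos: [0.4262, -0.2861, 0.0443]
ee_rot: [3.141, -0.001, -2.771]
force: [0.1, -0.5, 0.3]
width: 0.0874
gripper_force: 0.0
t: 3.2
eef_pos: [0.4267, -0.2862, 0.0447]
ee_rot: [-3.141, 0.0, -2.771]
force: [0.7, 0.6, 0.4]
width: 0.0454
gripper_force: 0.0
```

```bash
python3 -m handwheel '[{"delta_pos":[0,0,0],"dr":[0,0,0]},{"delta_pos":[0,0,0],"dr":[0,0,0]},{"delta_pos":[0,0,0],"dr":[0,0,0]},{"delta_pos":[0,0,0],"dr":[0,0,0]},{"delta_pos":[0,0,0],"dr":[0,0,0]},{"delta_pos":[0,0,0],"dr":[0,0,0]}]'; python3 -m handwheel '[{"delta_pos":[0,0,0.3],"dr":[0,0,0]},{"delta_pos":[0,0,0.7],"dr":[0,0,0]},{"delta_pos":[0,0,1],"dr":[0,0,0]},{"delta_pos":[0,0,0],"dr":[0,0,0]}]'
```

```text
t: 3.8
eef_pos: [0.4267, -0.2862, 0.0445]
ee_rot: [-3.142, 0.0, -2.771]
force: [0.2, -0.1, -0.6]
width: 0.0235
gripper_force: 25.0
t: 4.2
eef_pos: [0.4289, -0.287, 0.1087]
ee_rot: [-3.137, 0.005, -2.77]
force: [1.1, -0.6, -0.7]
width: 0.0232
gripper_force: 25.0
```

```bash
python3 -m handwheel '[{"delta_pos":[0.5,0,0],"dr":[0,0,0]},{"delta_pos":[0.9,-0.1,0],"dr":[0,0,0]},{"delta_pos":[0.9,-0.1,0],"dr":[0,0,0]},{"delta_pos":[0.9,-0.1,0],"dr":[0,0,0]},{"delta_pos":[0.9,-0.1,0],"dr":[0,0,0]},{"delta_pos":[0.9,-0.1,0],"dr":[0,0,0]},{"delta_pos":[0.9,0,0],"dr":[0,0,0]},{"delta_pos":[0.6,0,0],"dr":[0,0,0]},{"delta_pos":[0.3,0,0],"dr":[0,0,0]},{"delta_pos":[0,0,0],"dr":[0,0,0]}]'; python3 - <<'E'
from h import *
a=snap("top","p1");b=snap("side","p1s")
cv2.imwrite("pics/p1c.png",np.hstack([cv2.resize(x,(400,300)) for x in (a[100:220,330:490],b[150:270,220:380])])[:,:,::-1])
E
```

```text
t: 5.2
eef_pos: [0.6313, -0.3009, 0.1032]
ee_rot: [3.141, -0.001, -2.77]
force: [-0.5, -0.5, -0.9]
width: 0.0234
gripper_force: 25.0
```

View pics/p1c.png

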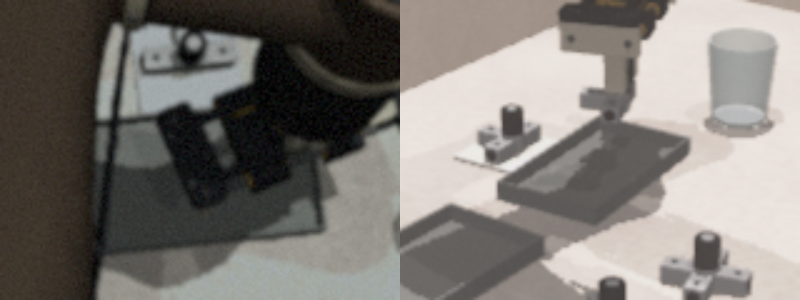

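The tee is held level over the right part of its tray. I'll lower it and release.

```bash
python3 -m handwheel '[{"delta_pos":[0,0,-0.7],"dr":[0,0,0]},{"delta_pos":[0,0,-0.7],"dr":[0,0,0]},{"delta_pos":[0,0,-0.3],"dr":[0,0,0]},{"delta_pos":[0,0,-0.15],"dr":[0,0,0]},{"delta_pos":[0,0,0],"dr":[0,0,0]},{"delta_pos":[0,0,0],"dr":[0,0,0]}]';python3 -m handwheel '[{"delta_pos":[0,0,0],"dr":[0,0,0]},{"delta_pos":[0,0,0],"dr":[0,0,0]},{"delta_pos":[0,0,0],"dr":[0,0,0]},{"delta_pos":[0,0,0],"dr":[0,0,0]},{"delta_pos":[0,0,0.5],"dr":[0,0,0]},{"delta_pos":[0,0,1],"dr":[0,0,0]},{"delta_pos":[0,0,1],"dr":[0,0,0]}]' -0.3
```

```text
t: 5.9
eef_pos: [0.6311, -0.3014, 0.0501]
ee_rot: [-3.141, 0.001, -2.771]
force: [0.1, 0.5, -0.6]
width: 0.0235
gripper_force: 25.0
t: 6.6
eef_pos: [0.6304, -0.3013, 0.1255]
ee_rot: [3.141, -0.001, -2.771]
force: [0.5, -0.4, 0.4]
width: 0.0569
gripper_force: 0.0
```

```bash
python3 -m handwheel '[{"delta_pos":[-0.6,0.85,0],"dr":[0,0,0]},{"delta_pos":[-0.65,0.95,0],"dr":[0,0,0]},{"delta_pos":[-0.65,0.95,0],"dr":[0,0,0]},{"delta_pos":[-0.65,0.95,0],"dr":[0,0,0]},{"delta_pos":[-0.65,0.95,0],"dr":[0,0,0]},{"delta_pos":[-0.65,0.95,0],"dr":[0,0,0]},{"delta_pos":[-0.65,0.95,0],"dr":[0,0,0]},{"delta_pos":[-0.65,0.95,0],"dr":[0,0,0]},{"delta_pos":[-0.65,0.95,0],"dr":[0,0,0]},{"delta_pos":[-0.65,0.95,0],"dr":[0,0,0]}]';python3 -m handwheel '[{"delta_pos":[0,0,0],"dr":[0,0,0]},{"delta_pos":[0,0,-0.5],"dr":[0,0,0]},{"delta_pos":[0,0,-0.5],"dr":[0,0,0]},{"delta_pos":[0,0,0],"dr":[0,0,0]}]';python3 - <<'E'
from h import *
b=snap("side","p2s"); print(find_in("side","tee_a"))
cv2.imwrite("pics/p2c.png",cv2.resize(b[160:340,220:460],(800,600))[:,:,::-1])
E
```

```text
t: 7.6
eef_pos: [0.4368, -0.0182, 0.1252]
ee_rot: [-3.141, 0.002, -2.771]
force: [1.3, 1.1, 0.8]
width: 0.0569
gripper_force: 0.0
t: 8.0
eef_pos: [0.4367, -0.0196, 0.0936]
ee_rot: [3.142, -0.002, -2.771]
force: [-0.1, -0.0, 0.0]
width: 0.0569
gripper_force: 0.0
[{'location': [308.1, 276.9], 'conf': 0.76}]
```

View pics/p2c.png

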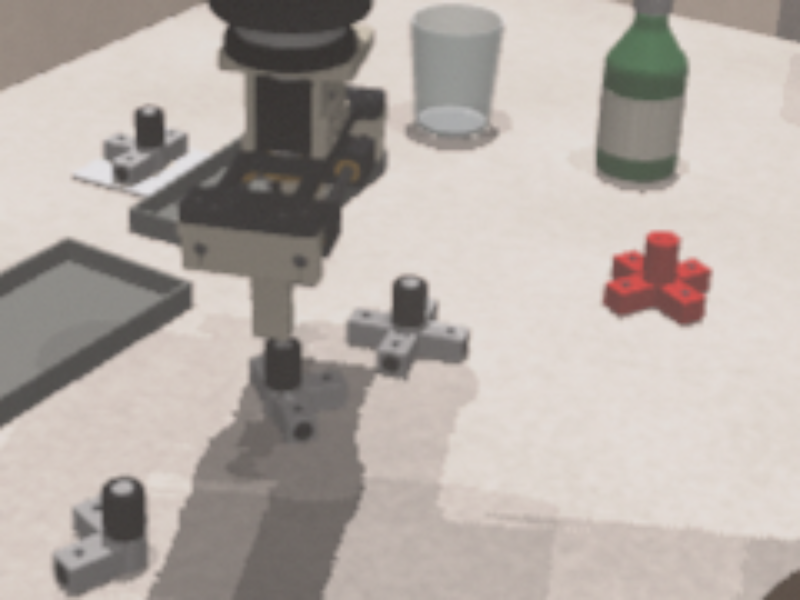

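The side view shows the gripper above the second tee's knob at about (304,268) in the full image, clear of the cross.

```bash
python3 -m handwheel '[{"delta_pos":[0,0.03,-0.6],"dr":[0,0,0]},{"delta_pos":[0,0,-0.6],"dr":[0,0,0]},{"delta_pos":[0,0,-0.45],"dr":[0,0,0]},{"delta_pos":[0,0,0],"dr":[0,0,0]}]';python3 -m handwheel '[{"delta_pos":[0,0,0],"dr":[0,0,0]},{"delta_pos":[0,0,0],"dr":[0,0,0]},{"delta_pos":[0,0,0],"dr":[0,0,0]},{"delta_pos":[0,0,0],"dr":[0,0,0]},{"delta_pos":[0,0,0],"dr":[0,0,0]},{"delta_pos":[0,0,0],"dr":[0,0,0]},{"delta_pos":[0,0,0],"dr":[0,0,0]}]' 1 25; python3 -m handwheel '[{"delta_pos":[0,0,0.3],"dr":[0,0,0]},{"delta_pos":[0,0,0.7],"dr":[0,0,0]},{"delta_pos":[0,0,1],"dr":[0,0,0]},{"delta_pos":[0,0,0.5],"dr":[0,0,0]}]'
```

```text
t: 8.5
eef_pos: [0.4369, -0.0187, 0.0441]
ee_rot: [-3.142, -0.002, -2.771]
force: [-0.6, -0.0, 0.2]
width: 0.0571
gripper_force: 0.0
t: 9.2
eef_pos: [0.4374, -0.0182, 0.045]
ee_rot: [-3.141, 0.001, -2.771]
force: [-1.1, 0.2, 6.0]
width: 0.0231
gripper_force: 25.0
t: 9.6
eef_pos: [0.4377, -0.0182, 0.1219]
ee_rot: [-3.141, 0.002, -2.77]
force: [0.3, 0.0, -1.9]
width: 0.0234
gripper_force: 25.0
```

```bash
python3 -m handwheel '[{"delta_pos":[0.5,-0.5,0],"dr":[0,0,0]},{"delta_pos":[0.8,-0.8,0],"dr":[0,0,0]},{"delta_pos":[0.9,-0.9,0],"dr":[0,0,0]},{"delta_pos":[0.9,-0.9,0],"dr":[0,0,0]},{"delta_pos":[0.9,-0.9,0],"dr":[0,0,0]},{"delta_pos":[0.9,-0.9,0],"dr":[0,0,0]},{"delta_pos":[0.7,-0.8,0],"dr":[0,0,0]},{"delta_pos":[0.4,-0.5,0],"dr":[0,0,0]},{"delta_pos":[0.2,-0.2,0],"dr":[0,0,0]},{"delta_pos":[0,0,0],"dr":[0,0,0]}]';python3 -m handwheel '[{"delta_pos":[0,0,-0.8],"dr":[0,0,0]},{"delta_pos":[0,0,-0.5],"dr":[0,0,0]},{"delta_pos":[0,0,0],"dr":[0,0,0]},{"delta_pos":[0,0,0],"dr":[0,0,0]}]'; python3 - <<'E'
from h import *
b=snap("side","p3s")
cv2.imwrite("pics/p3c.png",cv2.resize(b[160:280,220:380],(400,300))[:,:,::-1])
E
```

```text
t: 10.6
eef_pos: [0.6231, -0.2108, 0.1191]
ee_rot: [3.141, -0.001, -2.772]
force: [0.3, 1.6, -2.1]
width: 0.0228
gripper_force: 25.0
t: 11.0
eef_pos: [0.6228, -0.2098, 0.0807]
ee_rot: [3.141, -0.001, -2.77]
force: [0.4, 0.0, -1.1]
width: 0.0231
gripper_force: 25.0
```

View pics/p3c.png

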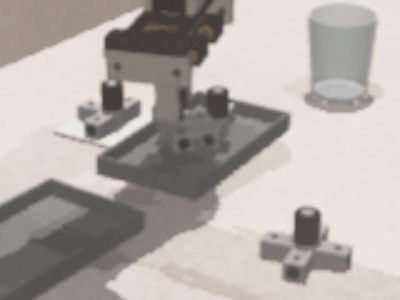

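The first tee is standing in its slot, and the second is above the left half of the tray. I'll lower, release and go up.

```bash
python3 -m handwheel '[{"delta_pos":[0,0,-0.6],"dr":[0,0,0]},{"delta_pos":[0,0,-0.3],"dr":[0,0,0]},{"delta_pos":[0,0,-0.2],"dr":[0,0,0]},{"delta_pos":[0,0,0],"dr":[0,0,0]},{"delta_pos":[0,0,0],"dr":[0,0,0]}]';python3 -m handwheel '[{"delta_pos":[0,0,0],"dr":[0,0,0]},{"delta_pos":[0,0,0],"dr":[0,0,0]},{"delta_pos":[0,0,0],"dr":[0,0,0]},{"delta_pos":[0,0,0],"dr":[0,0,0]},{"delta_pos":[0,0,0.5],"dr":[0,0,0]},{"delta_pos":[0,0,1],"dr":[0,0,0]},{"delta_pos":[0,0,1],"dr":[0,0,0]},{"delta_pos":[0,0,0],"dr":[0,0,0]}]' -0.3
```

```text
t: 11.55
eef_pos: [0.6235, -0.2103, 0.048]
ee_rot: [-3.141, 0.0, -2.771]
force: [0.7, 0.7, -1.2]
width: 0.0237
gripper_force: 25.0
t: 12.35
eef_pos: [0.6261, -0.2109, 0.1287]
ee_rot: [-3.137, 0.007, -2.77]
force: [0.2, 0.4, 1.0]
width: 0.057
gripper_force: 0.0
```

```bash
python3 -m handwheel '[{"delta_pos":[-0.6,0.2,0],"dr":[0,0,0]},{"delta_pos":[-0.9,0.4,0],"dr":[0,0,0]},{"delta_pos":[-0.9,0.4,0],"dr":[0,0,0]},{"delta_pos":[-0.9,0.4,0],"dr":[0,0,0]},{"delta_pos":[-0.9,0.4,0],"dr":[0,0,0]},{"delta_pos":[-0.9,0.4,0],"dr":[0,0,0]},{"delta_pos":[-0.9,0.3,0],"dr":[0,0,0]},{"delta_pos":[-0.6,0.13,0],"dr":[0,0,0]},{"delta_pos":[-0.3,0,-0.5],"dr":[0,0,0]},{"delta_pos":[0,0,-0.3],"dr":[0,0,0]}]';python3 -m handwheel '[{"delta_pos":[0,0,0],"dr":[0,0,0]},{"delta_pos":[0,0,0],"dr":[0,0,0]}]'
```

```text
t: 13.35
eef_pos: [0.4153, -0.1313, 0.099]
ee_rot: [-3.142, 0.001, -2.771]
force: [-0.0, 0.1, 0.4]
width: 0.057
gripper_force: 0.0
t: 13.55
eef_pos: [0.417, -0.1315, 0.0989]
ee_rot: [-3.141, -0.0, -2.771]
force: [0.4, 0.2, -0.6]
width: 0.0571
gripper_force: 0.0
```

```bash
python3 -m handwheel '[{"delta_pos":[0,0,-0.7],"dr":[0,0,0]},{"delta_pos":[0,0,-0.7],"dr":[0,0,0]},{"delta_pos":[0,0,-0.4],"dr":[0,0,0]},{"delta_pos":[0,0,0],"dr":[0,0,0]}]';python3 -m handwheel '[{"delta_pos":[0,0,0],"dr":[0,0,0]},{"delta_pos":[0,0,0],"dr":[0,0,0]},{"delta_pos":[0,0,0],"dr":[0,0,0]},{"delta_pos":[0,0,0],"dr":[0,0,0]},{"delta_pos":[0,0,0],"dr":[0,0,0]},{"delta_pos":[0,0,0],"dr":[0,0,0]},{"delta_pos":[0,0,0],"dr":[0,0,0]}]' 1 25; python3 -m handwheel '[{"delta_pos":[0,0,0.3],"dr":[0,0,0]},{"delta_pos":[0,0,0.7],"dr":[0,0,0]},{"delta_pos":[0,0,1],"dr":[0,0,0]},{"delta_pos":[0,0,0.5],"dr":[0,0,0]}]'
```

```text
t: 13.95
eef_pos: [0.4159, -0.1316, 0.0435]
ee_rot: [3.141, -0.003, -2.771]
force: [-0.0, -0.2, -0.2]
width: 0.0569
gripper_force: 0.0
t: 14.65
eef_pos: [0.4165, -0.1314, 0.045]
ee_rot: [-3.141, 0.001, -2.771]
force: [-1.1, 1.2, 6.9]
width: 0.0233
gripper_force: 25.0
t: 15.05
eef_pos: [0.4168, -0.1314, 0.1219]
ee_rot: [-3.141, 0.002, -2.77]
force: [0.4, 0.5, -1.0]
width: 0.0231
gripper_force: 25.0
```

```bash
python3 -m handwheel '[{"delta_pos":[0.5,0.3,0],"dr":[0,0,0]},{"delta_pos":[0.9,0.6,0],"dr":[0,0,0]},{"delta_pos":[0.95,0.6,0],"dr":[0,0,0]},{"delta_pos":[0.95,0.6,0],"dr":[0,0,0]},{"delta_pos":[0.95,0.6,0],"dr":[0,0,0]},{"delta_pos":[0.95,0.6,0],"dr":[0,0,0]},{"delta_pos":[0.95,0.6,0],"dr":[0,0,0]},{"delta_pos":[0.6,0.4,0],"dr":[0,0,0]},{"delta_pos":[0.37,0.3,0],"dr":[0,0,0]},{"delta_pos":[0,0,-0.5],"dr":[0,0,0]}]';python3 -m handwheel '[{"delta_pos":[0,0,-0.8],"dr":[0,0,0]},{"delta_pos":[0,0,0],"dr":[0,0,0]},{"delta_pos":[0,0,0],"dr":[0,0,0]}]'; python3 - <<'E'
from h import *
b=snap("side","p4s");a=snap("top","p4")
cv2.imwrite("pics/p4c.png",np.hstack([cv2.resize(x,(400,300)) for x in (a[100:220,330:490],b[160:310,160:360])])[:,:,::-1])
E
```

```text
t: 16.05
eef_pos: [0.6323, 0.0082, 0.1052]
ee_rot: [-3.141, 0.003, -2.769]
force: [0.2, -0.8, -1.7]
width: 0.0235
gripper_force: 25.0
t: 16.35
eef_pos: [0.6293, 0.0064, 0.0803]
ee_rot: [-3.142, -0.002, -2.771]
force: [-0.9, -0.3, -0.2]
width: 0.0231
gripper_force: 25.0
```

View pics/p4c.png

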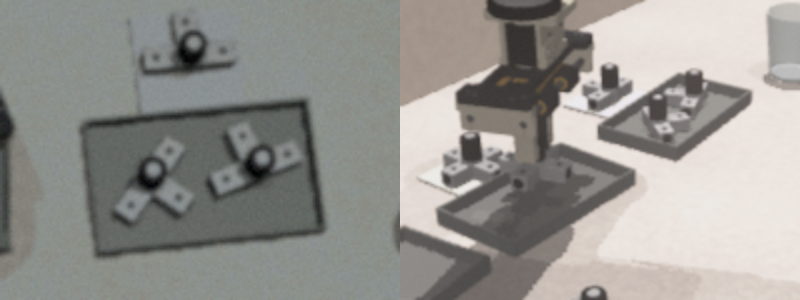

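Both tees lie flat and apart in the tee tray. The cross is above the middle of its tray, so I'll place it.

```bash
python3 -m handwheel '[{"delta_pos":[0,0,-0.6],"dr":[0,0,0]},{"delta_pos":[0,0,-0.3],"dr":[0,0,0]},{"delta_pos":[0,0,-0.2],"dr":[0,0,0]},{"delta_pos":[0,0,0],"dr":[0,0,0]},{"delta_pos":[0,0,0],"dr":[0,0,0]}]';python3 -m handwheel '[{"delta_pos":[0,0,0],"dr":[0,0,0]},{"delta_pos":[0,0,0],"dr":[0,0,0]},{"delta_pos":[0,0,0],"dr":[0,0,0]},{"delta_pos":[0,0,0],"dr":[0,0,0]},{"delta_pos":[0,0,0.5],"dr":[0,0,0]},{"delta_pos":[0,0,1],"dr":[0,0,0]},{"delta_pos":[0,0,1],"dr":[0,0,0]},{"delta_pos":[0,0,0],"dr":[0,0,0]}]' -0.3
```

```text
t: 16.95
eef_pos: [0.6301, 0.0066, 0.048]
ee_rot: [-3.141, 0.001, -2.771]
force: [0.2, 0.4, -0.9]
width: 0.0231
gripper_force: 25.0
t: 17.75
eef_pos: [0.6324, 0.007, 0.1273]
ee_rot: [-3.14, 0.007, -2.77]
force: [0.1, 0.1, -0.1]
width: 0.0568
gripper_force: 0.0
```

```bash
python3 -m handwheel '[{"delta_pos":[-0.6,0.4,0],"dr":[0,0,0]},{"delta_pos":[-0.9,0.6,0],"dr":[0,0,0]},{"delta_pos":[-0.9,0.65,0],"dr":[0,0,0]},{"delta_pos":[-0.9,0.65,0],"dr":[0,0,0]},{"delta_pos":[-0.9,0.65,0],"dr":[0,0,0]},{"delta_pos":[-0.9,0.65,0],"dr":[0,0,0]},{"delta_pos":[-0.9,0.65,0],"dr":[0,0,0]},{"delta_pos":[-0.7,0.5,0],"dr":[0,0,0]},{"delta_pos":[-0.33,0.18,-0.5],"dr":[0,0,0]},{"delta_pos":[0,0,-0.3],"dr":[0,0,0]}]';python3 -m handwheel '[{"delta_pos":[0,0,0],"dr":[0,0,0]},{"delta_pos":[0,0,0],"dr":[0,0,0]}]'; python3 - <<'E'
from h import *
b=snap("side","p5s")
cv2.imwrite("pics/p5c.png",cv2.resize(b[200:380,130:370],(400,300))[:,:,::-1])
E
```

```text
t: 18.75
eef_pos: [0.4176, 0.1549, 0.0981]
ee_rot: [3.141, 0.0, -2.769]
force: [-0.4, -0.6, 0.6]
width: 0.0568
gripper_force: 0.0
t: 18.95
eef_pos: [0.4193, 0.1543, 0.0985]
ee_rot: [-3.141, -0.001, -2.771]
force: [0.7, 0.2, 0.2]
width: 0.0566
gripper_force: 0.0
```

View pics/p5c.png

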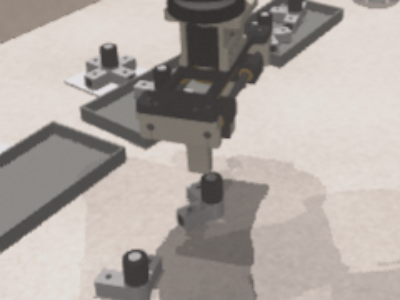

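The gripper is over the second elbow, lined up with its knob, so I'll grasp it.

```bash
python3 -m handwheel '[{"delta_pos":[0,0,-0.7],"dr":[0,0,0]},{"delta_pos":[0,0,-0.7],"dr":[0,0,0]},{"delta_pos":[0,0,-0.4],"dr":[0,0,0]},{"delta_pos":[0,0,0],"dr":[0,0,0]}]';python3 -m handwheel '[{"delta_pos":[0,0,0],"dr":[0,0,0]},{"delta_pos":[0,0,0],"dr":[0,0,0]},{"delta_pos":[0,0,0],"dr":[0,0,0]},{"delta_pos":[0,0,0],"dr":[0,0,0]},{"delta_pos":[0,0,0],"dr":[0,0,0]},{"delta_pos":[0,0,0],"dr":[0,0,0]},{"delta_pos":[0,0,0],"dr":[0,0,0]}]' 1 25; python3 -m handwheel '[{"delta_pos":[0,0,0.3],"dr":[0,0,0]},{"delta_pos":[0,0,0.7],"dr":[0,0,0]},{"delta_pos":[0,0,1],"dr":[0,0,0]},{"delta_pos":[0,0,0.5],"dr":[0,0,0]}]'
```

```text
t: 19.4
eef_pos: [0.4187, 0.1535, 0.0434]
ee_rot: [-3.141, -0.003, -2.772]
force: [0.1, -0.1, -0.0]
width: 0.0565
gripper_force: 0.0
t: 20.1
eef_pos: [0.4191, 0.1548, 0.045]
ee_rot: [3.141, 0.001, -2.77]
force: [-1.9, -0.6, 5.5]
width: 0.0238
gripper_force: 25.0
t: 20.5
eef_pos: [0.4194, 0.1548, 0.1219]
ee_rot: [3.141, 0.002, -2.77]
force: [1.4, 1.5, -1.3]
width: 0.0233
gripper_force: 25.0
```

```bash
python3 -m handwheel '[{"delta_pos":[0.5,0.1,0],"dr":[0,0,0]},{"delta_pos":[0.9,0.2,0],"dr":[0,0,0]},{"delta_pos":[0.9,0.2,0],"dr":[0,0,0]},{"delta_pos":[0.9,0.2,0],"dr":[0,0,0]},{"delta_pos":[0.9,0.2,0],"dr":[0,0,0]},{"delta_pos":[0.9,0.2,0],"dr":[0,0,0]},{"delta_pos":[0.9,0.17,0],"dr":[0,0,0]},{"delta_pos":[0.6,0,0],"dr":[0,0,0]},{"delta_pos":[0.3,0,0],"dr":[0,0,0]},{"delta_pos":[0,0,-0.5],"dr":[0,0,0]}]';python3 -m handwheel '[{"delta_pos":[0,0,-0.8],"dr":[0,0,0]},{"delta_pos":[0,0,0],"dr":[0,0,0]},{"delta_pos":[0,0,0],"dr":[0,0,0]}]'; python3 - <<'E'
from h import *
b=snap("side","p6s");a=snap("top","p6")
cv2.imwrite("pics/p6c.png",np.hstack([cv2.resize(x,(400,300)) for x in (a[100:220,120:280],b[200:350,80:280])])[:,:,::-1])
E
```

```text
t: 21.5
eef_pos: [0.6247, 0.1929, 0.1061]
ee_rot: [3.142, 0.003, -2.771]
force: [-0.3, 0.4, -2.0]
width: 0.0232
gripper_force: 25.0
t: 21.8
eef_pos: [0.6223, 0.1923, 0.0808]
ee_rot: [-3.141, -0.001, -2.77]
force: [0.7, -0.4, 0.9]
width: 0.023
gripper_force: 25.0
```

View pics/p6c.png

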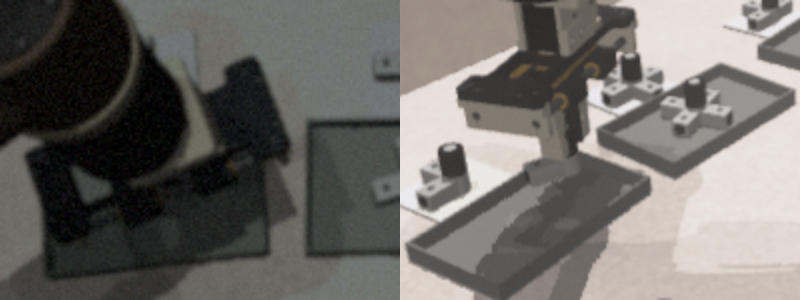

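The cross lies flat in its tray. The elbow is above the right part of the elbow tray, so I'll place it.

```bash
python3 -m handwheel '[{"delta_pos":[0,0,-0.6],"dr":[0,0,0]},{"delta_pos":[0,0,-0.3],"dr":[0,0,0]},{"delta_pos":[0,0,-0.2],"dr":[0,0,0]},{"delta_pos":[0,0,0],"dr":[0,0,0]},{"delta_pos":[0,0,0],"dr":[0,0,0]}]';python3 -m handwheel '[{"delta_pos":[0,0,0],"dr":[0,0,0]},{"delta_pos":[0,0,0],"dr":[0,0,0]},{"delta_pos":[0,0,0],"dr":[0,0,0]},{"delta_pos":[0,0,0],"dr":[0,0,0]},{"delta_pos":[0,0,0.5],"dr":[0,0,0]},{"delta_pos":[0,0,1],"dr":[0,0,0]},{"delta_pos":[0,0,1],"dr":[0,0,0]},{"delta_pos":[0,0,0],"dr":[0,0,0]}]' -0.3
```

```text
t: 22.4
eef_pos: [0.6231, 0.1927, 0.048]
ee_rot: [3.142, 0.001, -2.771]
force: [-0.3, -0.8, 0.1]
width: 0.0231
gripper_force: 25.0
t: 23.2
eef_pos: [0.6256, 0.1938, 0.1287]
ee_rot: [3.141, 0.008, -2.77]
force: [0.9, 0.7, 1.2]
width: 0.0571
gripper_force: 0.0
```

```bash
python3 -m handwheel '[{"delta_pos":[-0.6,0.3,0],"dr":[0,0,0]},{"delta_pos":[-1,0.4,0],"dr":[0,0,0]},{"delta_pos":[-1,0.45,0],"dr":[0,0,0]},{"delta_pos":[-1,0.45,0],"dr":[0,0,0]},{"delta_pos":[-1,0.45,0],"dr":[0,0,0]},{"delta_pos":[-1,0.45,0],"dr":[0,0,0]},{"delta_pos":[-1,0.45,0],"dr":[0,0,0]},{"delta_pos":[-0.7,0.3,0],"dr":[0,0,0]},{"delta_pos":[-0.3,0.2,-0.5],"dr":[0,0,0]},{"delta_pos":[0,0,-0.3],"dr":[0,0,0]}]';python3 -m handwheel '[{"delta_pos":[0,0,0],"dr":[0,0,0]},{"delta_pos":[0,0,0],"dr":[0,0,0]}]'; python3 - <<'E'
from h import *
b=snap("side","p7s")
cv2.imwrite("pics/p7c.png",cv2.resize(b[240:420,80:320],(400,300))[:,:,::-1])
E
```

```text
t: 24.2
eef_pos: [0.3939, 0.2968, 0.099]
ee_rot: [3.141, 0.001, -2.769]
force: [0.7, -0.8, 0.3]
width: 0.0565
gripper_force: 0.0
t: 24.4
eef_pos: [0.3954, 0.2959, 0.0988]
ee_rot: [-3.141, -0.0, -2.771]
force: [0.4, 1.1, 0.3]
width: 0.0574
gripper_force: 0.0
```

View pics/p7c.png

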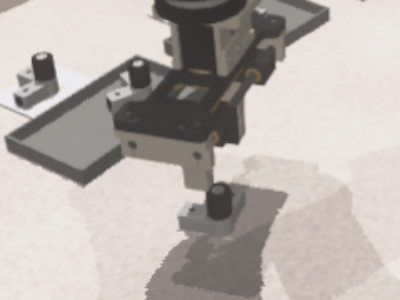

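```bash
python3 - <<'E'
from h import *
for c,p in (("side",(212,352)),("side",(210.9,350.5))): print(px2w(c,p,.048))
print(w2px("side",np.array([.395,.295,.048])),w2px("side",np.array([.419,.155,.048])), "e2 seen",130+211/1.667,200+178/1.667)
E
```

```text
[0.39656989 0.29327733 0.048     ]
[0.40054499 0.29165485 0.048     ]
[211.94892777 352.96436603] [257.63459609 305.97651033] e2 seen 256.5746850629874 306.77864427114577
```

The side camera puts the knob at (0.397, 0.293), which agrees with the top view, so I'll grasp.

```bash
python3 -m handwheel '[{"delta_pos":[0.03,-0.05,-0.7],"dr":[0,0,0]},{"delta_pos":[0,0,-0.7],"dr":[0,0,0]},{"delta_pos":[0,0,-0.4],"dr":[0,0,0]},{"delta_pos":[0,0,0],"dr":[0,0,0]}]';python3 -m handwheel '[{"delta_pos":[0,0,0],"dr":[0,0,0]},{"delta_pos":[0,0,0],"dr":[0,0,0]},{"delta_pos":[0,0,0],"dr":[0,0,0]},{"delta_pos":[0,0,0],"dr":[0,0,0]},{"delta_pos":[0,0,0],"dr":[0,0,0]},{"delta_pos":[0,0,0],"dr":[0,0,0]},{"delta_pos":[0,0,0],"dr":[0,0,0]}]' 1 25; python3 -m handwheel '[{"delta_pos":[0,0,0.3],"dr":[0,0,0]},{"delta_pos":[0,0,0.7],"dr":[0,0,0]},{"delta_pos":[0,0,1],"dr":[0,0,0]},{"delta_pos":[0,0,0.5],"dr":[0,0,0]}]'
```

```text
t: 24.85
eef_pos: [0.3958, 0.2935, 0.0434]
ee_rot: [-3.14, -0.002, -2.772]
force: [-0.5, -1.0, -0.4]
width: 0.0569
gripper_force: 0.0
t: 25.55
eef_pos: [0.396, 0.2952, 0.0451]
ee_rot: [3.141, 0.001, -2.77]
force: [-1.9, 1.5, 6.0]
width: 0.0232
gripper_force: 25.0
t: 25.95
eef_pos: [0.3961, 0.2948, 0.1218]
ee_rot: [3.141, 0.001, -2.771]
force: [0.7, 0.2, -2.2]
width: 0.0232
gripper_force: 25.0
```

```bash
python3 -m handwheel '[{"delta_pos":[0.5,0,0],"dr":[0,0,0]},{"delta_pos":[1,0,0],"dr":[0,0,0]},{"delta_pos":[1,0,0],"dr":[0,0,0]},{"delta_pos":[1,0,0],"dr":[0,0,0]},{"delta_pos":[1,-0.1,0],"dr":[0,0,0]},{"delta_pos":[1,-0.1,0],"dr":[0,0,0]},{"delta_pos":[1,-0.1,0],"dr":[0,0,0]},{"delta_pos":[0.6,0,0],"dr":[0,0,0]},{"delta_pos":[0.27,0,0],"dr":[0,0,0]},{"delta_pos":[0,0,-0.5],"dr":[0,0,0]}]';python3 -m handwheel '[{"delta_pos":[0,0,-0.8],"dr":[0,0,0]},{"delta_pos":[0,0,0],"dr":[0,0,0]},{"delta_pos":[0,0,0],"dr":[0,0,0]}]'; python3 - <<'E'
from h import *
b=snap("side","p8s")
cv2.imwrite("pics/p8c.png",cv2.resize(b[240:380,70:257],(400,300))[:,:,::-1])
E
```

```text
t: 26.95
eef_pos: [0.6187, 0.2855, 0.1047]
ee_rot: [3.141, 0.002, -2.772]
force: [0.0, -0.3, -1.3]
width: 0.0232
gripper_force: 25.0
t: 27.25
eef_pos: [0.6158, 0.2852, 0.0796]
ee_rot: [-3.141, -0.002, -2.77]
force: [-0.3, 0.2, -0.4]
width: 0.0233
gripper_force: 25.0
```

View pics/p8c.png

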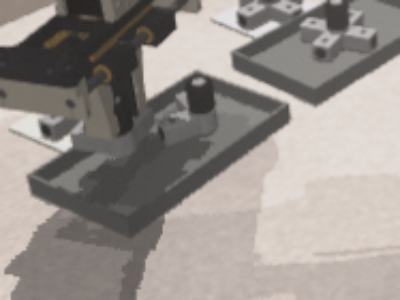

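The first elbow lies flat and the second is above the free slot. I'll place it and back away.

```bash
python3 -m handwheel '[{"delta_pos":[0,0,-0.6],"dr":[0,0,0]},{"delta_pos":[0,0,-0.3],"dr":[0,0,0]},{"delta_pos":[0,0,-0.15],"dr":[0,0,0]},{"delta_pos":[0,0,0],"dr":[0,0,0]},{"delta_pos":[0,0,0],"dr":[0,0,0]}]';python3 -m handwheel '[{"delta_pos":[0,0,0],"dr":[0,0,0]},{"delta_pos":[0,0,0],"dr":[0,0,0]},{"delta_pos":[0,0,0],"dr":[0,0,0]},{"delta_pos":[0,0,0],"dr":[0,0,0]},{"delta_pos":[0,0,0.5],"dr":[0,0,0]},{"delta_pos":[0,0,1],"dr":[0,0,0]},{"delta_pos":[0,0,1],"dr":[0,0,0]},{"delta_pos":[-0.5,0,1],"dr":[0,0,0]},{"delta_pos":[-1,0,0],"dr":[0,0,0]},{"delta_pos":[-1,0,0],"dr":[0,0,0]}]' -0.3
python3 -m handwheel '[{"delta_pos":[-1,0,0],"dr":[0,0,0]},{"delta_pos":[-1,0,0],"dr":[0,0,0]},{"delta_pos":[-1,0,0],"dr":[0,0,0]},{"delta_pos":[-1,0,0],"dr":[0,0,0]},{"delta_pos":[-0.5,0,0],"dr":[0,0,0]},{"delta_pos":[0,0,0],"dr":[0,0,0]},{"delta_pos":[0,0,0],"dr":[0,0,0]}]'
python3 - <<'E'
from h import *
b=snap("side","f_s");a=snap("top","f")
cv2.imwrite("pics/fc.png",np.hstack([cv2.resize(x,(400,300)) for x in (a[90:330,120:440],b[150:390,60:380])])[:,:,::-1])
E
```

```text
t: 27.8
eef_pos: [0.6172, 0.2858, 0.0497]
ee_rot: [3.142, 0.001, -2.771]
force: [-0.1, 0.2, -2.5]
width: 0.0234
gripper_force: 25.0
t: 28.8
eef_pos: [0.5419, 0.2859, 0.1564]
ee_rot: [3.14, 0.003, -2.771]
force: [-0.6, 0.6, -0.1]
width: 0.0569
gripper_force: 0.0
t: 29.5
eef_pos: [0.4075, 0.2863, 0.155]
ee_rot: [3.141, 0.002, -2.77]
force: [0.3, -0.3, -0.5]
width: 0.0572
gripper_force: 0.0
```

View pics/fc.png

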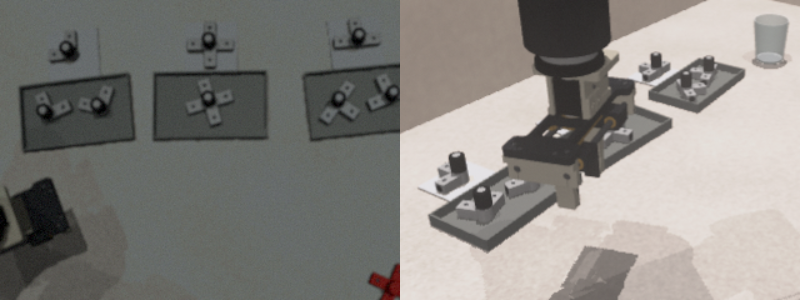

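All five connectors lie flat and apart in their matching trays, and the arm is clear of everything.

```bash
python3 -c "from station import *; print(job_done())"
```

```text
the job is handed in; nothing more can be done
None
```

All five connectors are lying flat in their matching trays, the bottle, beaker and red look-alike were left alone, and the job was handed in at about 30 s; no verdict came back.

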